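# Put the tube roller mixer into its blue gear

### The job

Shift the tube roller mixer into the gear with the blue dot: push its lever along the gate, out of the idle column by the cross channel, and fully home into the slot that has the blue dot at its end, without running it home into another coloured slot. Push the knob gently with the fingertips or the outside of the fingers, never grip it, and let it go at the end. Leave the tube on the rollers and everything else on the counter where it is.

Things in the scene. Friction and masses are not known exactly. Their poses are not given: they have to be found in the camera images.
- mixer: white tube roller mixer, fixed to the counter, 150 mm deep (x), 170 mm wide (y). Origin: centre of its underside; x points from its front (lever) to its back, y to its left, z up. At the back two black rollers lie along y between grey cheeks 91 mm high; the tube on them reaches 103 mm. The gear gate lies in front of them.
- gate (a point): centre of the top of the aluminium gate plate, 94x94 mm, 90 mm above the counter, 20 mm in front of the mixer's origin; mixer axes. In it: a cross channel along y through this point, 17 mm wide, and three columns along x, 14 mm wide, at y = -23, 0, +23 mm, running forward and back from it: six slots. The lever changes column only in the channel; corners there are rounded by 5 mm.
- pivot (a point): point about which the lever tilts, 75 mm below gate (15 mm above the counter); mixer axes. With lever_select = a and lever_shift = b, the point of the lever at distance r lies at pivot + r*(sin b, sin a cos b, cos a cos b) in mixer axes.
- lever_select (a joint): sideways tilt of the lever, rad: 0 = middle column (idle, both its slots unmarked; the start), positive = to the mixer's left (+y), +-0.33 in the outer columns (a wall stops it at about +-0.36). Held only by friction, it stays where it is left; needs about 1.5 N at the knob.
- lever_shift (a joint): fore-and-aft tilt of the lever, rad: 0 = in the cross channel (it passes sideways within about +-0.04), positive = to the mixer's back (+x), about +-0.31 when fully home at a slot's end. Stays where it is left; needs about 1.5 N at the knob.
- knob (a point): centre of the lever's black knob, a barrel 30 mm across and 33 mm tall on a 7 mm steel stem; r = 130 mm from the pivot. The knob's top lies at r = 146 mm, its underside at r = 113 mm.
- ball (a point): point of the lever that runs in the gate, r = 72 mm from the pivot. Fully home in an outer slot it lies horizontally about 15 mm from the centre of that slot's dot.
- dot_blue: blue dot, 14 mm across and 1.6 mm thick, fixed on the gate plate just beyond the outer end of one of the four outer slots (which one varies). Origin: centre of its underside, in mixer axes at (-20 +- 37, +- 23, 90) mm. Axes parallel to the mixer's.
- dot_green: green dot, 14 mm across and 1.6 mm thick, fixed on the gate plate just beyond the outer end of one of the four outer slots (which one varies). Origin: centre of its underside, in mixer axes at (-20 +- 37, +- 23, 90) mm. Axes parallel to the mixer's.
- dot_yellow: yellow dot, 14 mm across and 1.6 mm thick, fixed on the gate plate just beyond the outer end of one of the four outer slots (which one varies). Origin: centre of its underside, in mixer axes at (-20 +- 37, +- 23, 90) mm. Axes parallel to the mixer's.
- dot_red: red dot, 14 mm across and 1.6 mm thick, fixed on the gate plate just beyond the outer end of one of the four outer slots (which one varies). Origin: centre of its underside, in mixer axes at (-20 +- 37, +- 23, 90) mm. Axes parallel to the mixer's.
- timer: white bench timer lying flat, 62x62x18 mm; loose bystander, origin at the centre of its underside
- bottle_ctrl: small white bottle with a yellow cap, 42 mm wide, 62 mm tall; loose bystander, origin at the centre of its underside
- slide_box: white and blue cardboard box, 60x85x34 mm; loose bystander, origin at the centre of its underside
- sample_cup_1: tiny clear sample cup, 16 mm wide, 22 mm tall; loose bystander, origin at the centre of its underside
- marker_blue: marker with a blue cap, lying, 132 mm long; loose bystander, origin at the centre of its underside
- bottle_drop: small white bottle with a light blue cap, 28 mm wide, 58 mm tall; loose bystander, origin at the centre of its underside
- tube_7: blood tube with a red cap, 89 mm long, 16 mm thick, lying on the mixer's two rollers; loose bystander, origin at the middle of its underside
Things that resemble listed ones, but are neither listed nor needed, are in the scene too. There is more than one size of the mixer; the job needs the larger.

How it is judged:
By the outcome, as a careful person would: the job done as asked, in the order asked, and still so for the second after the job is handed in, with the robot touching nothing.
It also fails if it takes over 54 s, if anything falls off the work surface, if the arm or the gripper's body presses on something with over 40 N, if the wrist force passes 120 N, or if a joint passes its speed limit or range.

### The arm

A 6-joint arm with a two-finger parallel gripper is mounted at the origin on a cart in front of the work surface, level with it; the furniture and walls round the work are solid. World frame = base frame: x ahead of the robot, y to its left, z up, the work surface at z = 0. Lengths are in mm, angles in rad, forces in N, time in s.
With the tool pointing down it reaches from about 325 to 900 mm from the base axis. Payload 6.1 kg.
Tool frame: the origin (TCP) lies at the very end of the fingers, on their centre line; the grasp point (between the pads) lies 19 mm behind it; x points along the fingers, y is the direction in which the jaws open and shut, and the axes are right-handed (so a half turn about x gives the same grasp; the last joint's range is limited). The gripper opens to 85 mm and grips with 20 to 120 N. Pads are 22 mm wide; open, the fingers measure 114 mm over their backs; the gripper's body (76 mm by 85 mm) begins 54 mm behind the grasp point. The pads swing forward as they close: fully open they stand 13 mm farther back than shut.
Start: joints at [-1.454, 0.22, 1.526, -0, 1.395, -0.126], TCP at [150.257, -606.662, 231.3] pointing down, gripper open.
Joint ranges: [-2.98, 2.98], [-0.91, 2.08], [0.09, 2.57], [-1.24, 4.39], [0.2, 2.65], [-2.68, 2.68]. Speed limits (rad/s): [2.57, 2.57, 3.01, 3.14, 3.14, 3.14].

### API

Orientations are given as a unit quaternion [x, y, z, w].
In Python, from station import env gives the robot as it stands. The module is installed in compiled form; this text tells all that it offers.
- The arm moves only by the tool apply_moves, never from a script. Its argument "rows" is a list of rows, each an object of numbers: "fingers": the opening, from 0 (shut) to 1 (fully open); "x", "y", "z": the shift along the tool's x, y, z in m; "twist": the turn about the tool's x in degrees. In form: [{"fingers": .., "x": .., "y": .., "z": .., "twist": ..}, ...]. A call has 1 to 8 rows; each row shifts and turns the commanded pose from where the row before left it, along the tool's axes as they then stand; what a row does not reach is not made up. A row lasts 1/8 s, in which the tool goes at most 62.5 mm and 10.7 degrees, less where a joint would pass 70% of its speed; a pose out of reach is approached as far as the arm can. A call is refused whole if a number of a shift passes 0.0625 or a number of a turn 10.7, either way. A call with a gripper value outside its range is refused whole. The fingers move at their own pace and stop on an object; the grip force is fixed at half the most. Time passes only in rows, so rows that do not move let the fingers close. It gives the time, the measured TCP pose, the force and the opening at its end, in the units of the state.
- env.get_obs(): the state, without advancing time (a new reading comes with each control period).
- env.get_image(name): name is "side" or "top"; returns the picture (480x640x3 uint8, red, green, blue); there is no depth.
- env.camera_model(name): a dict with "intrinsics" (3x3 intrinsics, pixels), "k1" (the pictures are not rectified: a ray, as slopes to the right and down, at radius r is drawn at 1 + k1 r^2 times it, then the intrinsics apply), "rvec" (rotation vector, rad) and "tvec" (3), from world to camera coordinates, as OpenCV has them. Camera axes: x right, y down, z forward; pixel columns grow to the right and rows downward; lengths in mm; the calibration is good to about 2 mm. A picture is of the moment at which its call begins. camera_model takes no time and is no camera call.
- env.sign_off(): hands the job in, once; it reports no verdict.
The state is a dict: "clock": time; "joints": joint angles; "joint_velocities": joint speeds; "joint_efforts": joint torques, N m; "tool_pos": TCP position; "orientation": TCP orientation; "ft_force": force on the tool from outside, world axes, zero at the start; "ft_torque": the same for the moment, N m; "opening": finger opening in mm.
Only numpy, scipy, OpenCV 4.12 (cv2) and the standard library are available. Lean on these libraries where they do the work, as an engineer would, in place of code of your own. Each camera call takes 0.05 s, during which the arm holds its last target.

## Working session

There is one attempt and no reset: what is moved stays moved. The work goes in short steps, Python scripts to look and compute and a tool call to move; the robot and the scene stay as the last step left them, time stands still between calls to the robot, and variables do not carry over. Pictures are saved under pics/ and viewed, and the job is handed in when it is done.

Besides the shell and the picture viewer there is one more tool, called after "Request:" as a command line: name --argument value ..., lists and objects as JSON in quotes. apply_moves: Moves the arm, as the interface text tells. Its arguments: {"type":"object","properties":{"rows":{"type":"array"}},"required":["rows"]}

```bash
mkdir -p pics
python3 - <<'E'
from station import env
import cv2
for n in("top","side"):
    im=env.get_image(n); cv2.imwrite(f"pics/{n}0.png",im[:,:,::-1]); print(n,env.camera_model(n))
print(env.get_obs())
E
```

```text
top {'intrinsics': array([[531.75751942,   0.        , 311.86968523],
       [  0.        , 531.75751942, 236.40231226],
       [  0.        ,   0.        ,   1.        ]]), 'k1': -0.07841722685171676, 'rvec': array([ 2.09503372, -2.13886318,  0.19679464]), 'tvec': array([-217.76593127,  573.39157849, 1422.70167885])}
side {'intrinsics': array([[450.91836324,   0.        , 318.77514656],
       [  0.        , 450.91836324, 238.41971482],
       [  0.        ,   0.        ,   1.        ]]), 'k1': -0.049387611562532324, 'rvec': array([ 2.10170107e+00, -1.62071473e-03,  6.40873346e-04]), 'tvec': array([-557.83979961,    3.06977018, 1328.8949779 ])}
{'clock': 0.1, 'joints': array([-1.45411173e+00,  2.21178138e-01,  1.52753225e+00, -3.45953998e-06,
        1.39469954e+00, -1.26088101e-01]), 'joint_velocities': array([-0.00216606, -0.00211902, -0.00314041, -0.00184392,  0.0001763 ,
       -0.00035266]), 'joint_efforts': array([ 8.79541367e-04, -4.98244250e+01, -3.90546513e+01, -9.90306717e-05,
        5.63229885e-03,  3.86997783e-06]), 'tool_pos': array([ 150.18316435, -606.1078234 ,  230.27069856]), 'orientation': array([ 0.70190519,  0.08626516, -0.70190156,  0.08498015]), 'ft_force': array([ 0.13581946, -0.3092842 , -0.09909975]), 'ft_torque': array([ 0.00422481,  0.01014947, -0.00816401]), 'opening': 85.38674334972623}
```

View pics/top0.png

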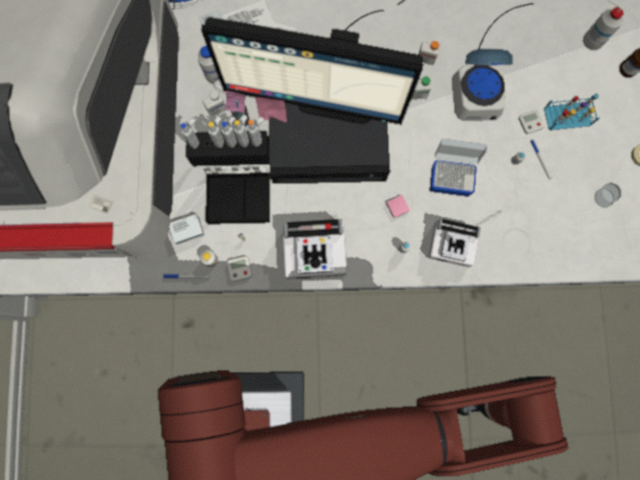

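View pics/side0.png

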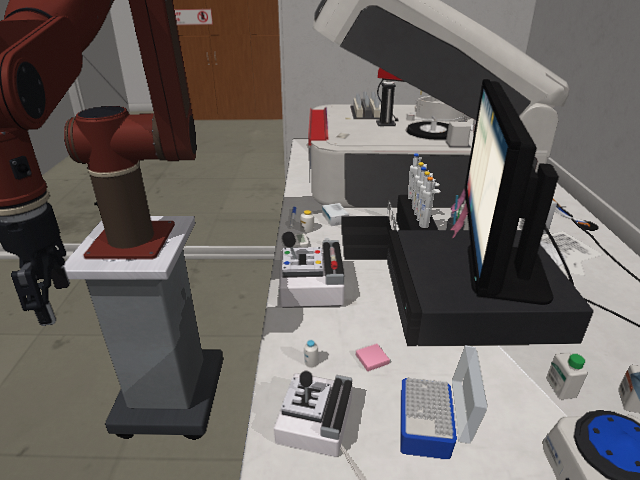

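Candidates for the mixer: top (315,248) / side (312,272), with coloured dots and the red-capped tube, and top (456,242) / side (313,412), smaller and with no tube. The first fits. I'll enlarge both to confirm.

Run:
```python
import cv2,numpy as np
t=cv2.imread("pics/top0.png"); s=cv2.imread("pics/side0.png")
a=cv2.resize(t[205:290,265:365],(400,340),interpolation=cv2.INTER_CUBIC)
c=cv2.resize(t[205:290,405:505],(400,340),interpolation=cv2.INTER_CUBIC)
b=cv2.resize(s[220:310,265:360],(400,379),interpolation=cv2.INTER_CUBIC)[:260]
b2=cv2.resize(s[220:310,265:360],(800,758),interpolation=cv2.INTER_CUBIC)[:600]
cv2.imwrite("pics/crop_top.png",np.hstack([a,c])); cv2.imwrite("pics/crop_side.png",b2)
```

```text
(no output)
```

View pics/crop_top.png

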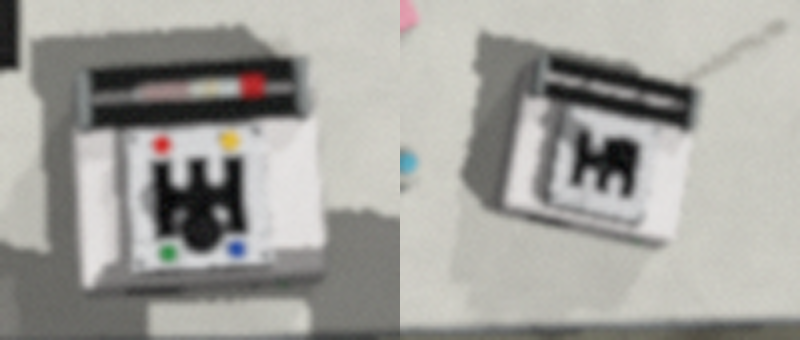

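View pics/crop_side.png

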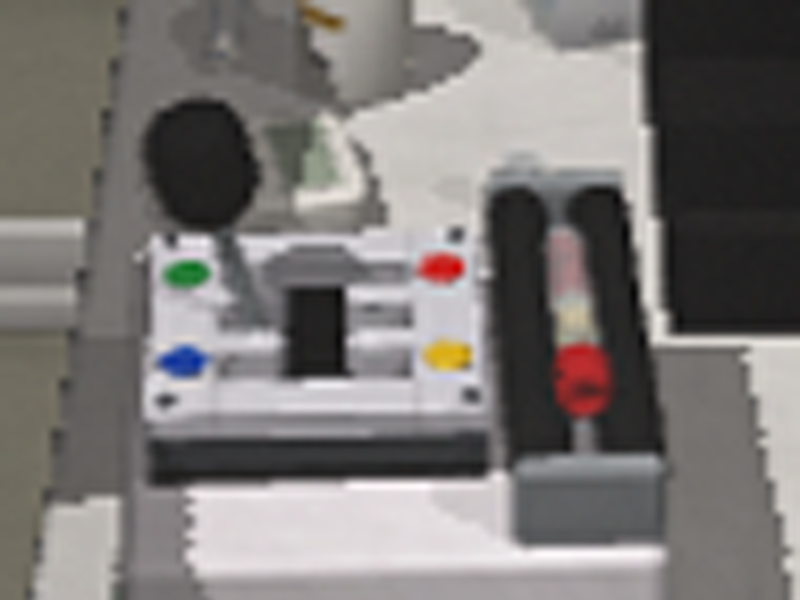

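The crop confirms it. The larger mixer, at top (315,248), has the tube and the four dots. Its lever starts in the front end of the idle column, and blue is front-right: top crop (236,249), side crop (184,362). Next I'll locate the dots and knob.

```bash
cat > h.py <<'E'
import numpy as np,cv2
from station import env
def cam(n):
    m=env.camera_model(n);R=cv2.Rodrigues(m["rvec"])[0];return m["intrinsics"],np.array([m["k1"],0,0,0]),R,m["tvec"],m["rvec"]
def ray(n,p):
    K,d,R,t,_=cam(n); u=cv2.undistortPoints(np.array([[p]],float),K,d,None,None,None,).ravel() if 0 else cv2.undistortPoints(np.array([[p]],float),K,d).ravel()
    return -R.T@t, R.T@np.array([u[0],u[1],1])
def onz(n,p,z):
    o,v=ray(n,p); return o+v*(z-o[2])/v[2]
def proj(n,P):
    K,d,R,t,r=cam(n); return cv2.projectPoints(np.array(P,float).reshape(-1,1,3),r,t,K,d)[0].reshape(-1,2)
def tri(a,b):
    o1,v1=ray("top",a);o2,v2=ray("side",b)
    s=np.linalg.lstsq(np.stack([v1,-v2],1),o2-o1,rcond=None)[0]
    p,q=o1+v1*s[0],o2+v2*s[1]; return (p+q)/2,np.linalg.norm(p-q)
E
python3 - <<'E'
from h import *
rng={"red":[(0,8),(172,180)],"yellow":[(18,32)],"green":[(50,85)],"blue":[(105,125)]}
loc={"top":(265,205,365,290),"side":(280,245,326,275)}
res={}
for n in loc:
    im=cv2.imread(f"pics/{n}0.png"); x0,y0,x1,y1=loc[n]
    h=cv2.cvtColor(im[y0:y1,x0:x1],cv2.COLOR_BGR2HSV).astype(int)
    for c,rs in rng.items():
        m=sum(((h[...,0]>=a)&(h[...,0]<=b)) for a,b in rs)>0
        m&=(h[...,1]>110)&(h[...,2]>70)
        k,l,st,ce=cv2.connectedComponentsWithStats(m.astype(np.uint8))
        for i in range(1,k):
            if st[i,4]>=5:
                w=(l==i)*h[...,1].astype(float); yy,xx=np.mgrid[:w.shape[0],:w.shape[1]]
                p=(x0+(xx*w).sum()/w.sum(),y0+(yy*w).sum()/w.sum())
                print(n,c,st[i,4],np.round(p,2),onz(n,p,91.6).round(1))
E
```

```text
top red 40 [327.82 225.71] [ 590.1 -273.7   91.6]
top red 10 [305.01 240.8 ] [ 549.8 -211.    91.6]
top yellow 10 [321.98 239.79] [ 551.6 -256.9   91.6]
top blue 7 [323.7  266.95] [ 477.5 -259.8   91.6]
side red 13 [317.08 251.22] [ 553.4 -212.6   91.6]
side yellow 14 [317.91 261.86] [ 555.5 -259.7   91.6]
side green 12 [286.85 252.03] [ 479.9 -216.2   91.6]
side blue 15 [286.34 262.44] [ 481.4 -262.    91.6]
```

Run:
```python
from h import *
from scipy.spatial.transform import Rotation as R
D={'r':(551.6,-211.8),'y':(553.5,-258.3),'g':(479,-215.5),'b':(479.5,-260.9)}
M={'r':(37,23),'y':(37,-23),'g':(-37,23),'b':(-37,-23)}
A=np.array([M[k] for k in D],float);B=np.array([D[k] for k in D])
Rm,_=R.align_vectors(np.c_[B-B.mean(0),np.zeros(4)],np.c_[A,np.zeros(4)])
yaw=Rm.as_euler('zyx')[0]; c=B.mean(0); print("gate",c,"yaw",yaw, (B-c-Rm.apply(np.c_[A,np.zeros(4)])[:,:2]).round(1))
for b in(-.31,-.25):
    k=np.array([*c,15])+Rm.apply(130*np.array([np.sin(b),0,np.cos(b)])); print("knob",k.round(1),proj("top",k),proj("side",k))
for n,(x0,y0,x1,y1) in {"top":(305,255,326,273),"side":(280,228,300,250)}.items():
    im=cv2.imread(f"pics/{n}0.png")[y0:y1,x0:x1]; g=im.max(2)<40
    k,l,st,ce=cv2.connectedComponentsWithStats(g.astype(np.uint8)); i=1+st[1:,4].argmax(); print(n,st[i]+np.array([x0,y0,0,0,0]),ce[i]+[x0,y0])
o=env.get_obs(); print(R.from_quat(o["orientation"]).as_matrix().round(3))
```

```text
gate [ 515.9   -236.625] yaw 0.03822809363499668 [[-0.4  0.4]
 [-0.3 -0.1]
 [ 1.  -0.4]
 [-0.3  0.1]]
knob [ 476.3 -238.1  138.8] [[315.58124182 265.14847853]] [[284.01491712 239.92490981]]
knob [ 483.8 -237.9  141. ] [[315.40758736 262.16671173]] [[287.1917438  239.06548078]]
top [305 255  14  12 101] [312.48514851 259.55445545]
side [283 232  12  15 143] [288.51048951 238.97202797]
[[-0.     0.24  -0.971]
 [ 0.002 -0.971 -0.24 ]
 [-1.    -0.002 -0.   ]]
```

Request:
apply_moves --rows '[{"fingers": 0,"x": 0,"y": 0,"z": 0,"twist": 5.9},{"fingers": 0,"x": 0,"y": 0,"z": 0,"twist": 5.9},{"fingers": 0,"x": 0,"y": 0,"z": 0,"twist": 0}]'

```text
clock: 0.48
tool_pos: [150.2, -606.3, 230.7]
orientation: [-0.707, -0.014, 0.707, -0.013]
ft_force: [-0.4, 0.2, 0.3]
opening: 32.1
```

Request:
apply_moves --rows '[{"fingers": 0,"x": 0,"y": -0.044,"z": -0.038,"twist": 0},{"fingers": 0,"x": 0,"y": -0.044,"z": -0.038,"twist": 0},{"fingers": 0,"x": 0,"y": -0.044,"z": -0.038,"twist": 0},{"fingers": 0,"x": 0,"y": -0.044,"z": -0.038,"twist": 0},{"fingers": 0,"x": 0,"y": -0.044,"z": -0.038,"twist": 0},{"fingers": 0,"x": 0,"y": -0.044,"z": -0.038,"twist": 0},{"fingers": 0,"x": 0,"y": -0.044,"z": -0.038,"twist": 0},{"fingers": 0,"x": 0,"y": -0.044,"z": -0.038,"twist": 0}]'

```text
clock: 1.48
tool_pos: [442.0, -242.1, 231.4]
orientation: [0.707, 0.014, -0.707, 0.014]
ft_force: [0.8, -0.5, -0.3]
opening: 0.1
```

```bash
cat >> h.py <<'E'
from scipy.spatial.transform import Rotation as Ro
C=np.array([515.9,-236.6]);YAW=.0382
def st():
    o=env.get_obs();d=o["tool_pos"][:2]-C;c,s=np.cos(YAW),np.sin(YAW)
    f=o["ft_force"]
    print("t",round(o["clock"],2),"mixer xy",(c*d[0]+s*d[1]).round(1),(-s*d[0]+c*d[1]).round(1),"z",o["tool_pos"][2].round(1),"F",f.round(2),"open",round(o["opening"],1))
    print(Ro.from_quat(o["orientation"]).as_matrix()[:,1].round(3))
def snap(n,tag,box,s):
    im=env.get_image(n)[:,:,::-1];x0,y0,x1,y1=box
    cv2.imwrite(f"pics/{tag}.png",cv2.resize(im[y0:y1,x0:x1],None,fx=s,fy=s,interpolation=cv2.INTER_CUBIC))
E
python3 -c "
from h import *
st()"
```

```text
t 1.48 mixer xy -74.1 -2.7 z 231.4 F [ 0.79 -0.48 -0.26] open 0.1
[ 0.039 -0.999  0.   ]
```

Request:
apply_moves --rows '[{"fingers": 0,"x": 0.04,"y": 0,"z": 0,"twist": 0},{"fingers": 0,"x": 0.04,"y": 0,"z": 0,"twist": 0},{"fingers": 0,"x": 0.04,"y": 0,"z": 0,"twist": 0},{"fingers": 0,"x": 0,"y": 0,"z": 0,"twist": 0}]'

```text
clock: 1.98
tool_pos: [438.6, -241.7, 108.0]
orientation: [-0.705, -0.015, 0.709, -0.012]
ft_force: [-0.1, -0.3, -0.4]
opening: -0.4
```

```bash
python3 -c "
from h import *
st()
snap('side','s1',(250,170,370,290),5)"
```

```text
t 1.98 mixer xy -77.4 -2.1 z 108.0 F [-0.09 -0.26 -0.42] open -0.4
[ 0.039 -0.999 -0.005]
```

View pics/s1.png

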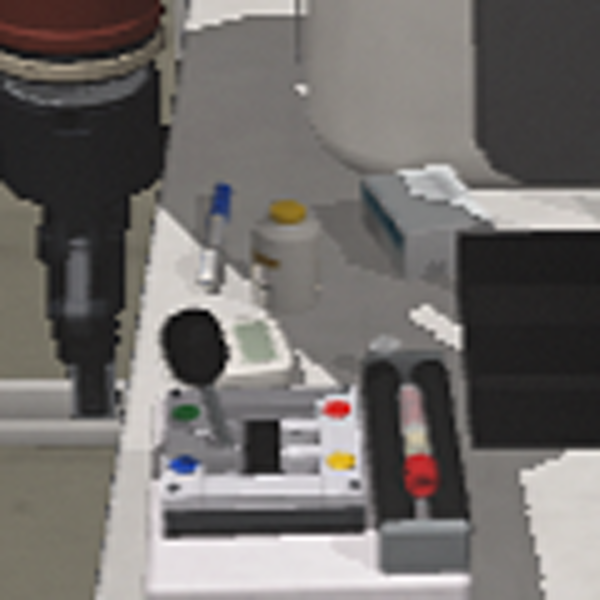

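Finger tip (crop ~95,415) stands in front of the knob (195,345) with a clear gap. Pushing back toward the channel.

Request:
apply_moves --rows '[{"fingers": 0,"x": 0,"y": -0.002,"z": -0.01,"twist": 0},{"fingers": 0,"x": 0,"y": 0,"z": -0.01,"twist": 0},{"fingers": 0,"x": 0,"y": 0,"z": -0.008,"twist": 0},{"fingers": 0,"x": 0,"y": 0,"z": -0.007,"twist": 0},{"fingers": 0,"x": 0,"y": 0,"z": -0.006,"twist": 0},{"fingers": 0,"x": 0,"y": 0,"z": -0.006,"twist": 0},{"fingers": 0,"x": 0,"y": 0,"z": 0,"twist": 0}]'

```text
clock: 2.9
tool_pos: [488.3, -239.9, 111.1]
orientation: [0.707, 0.013, -0.707, 0.013]
ft_force: [0.5, 0.5, 1.1]
opening: -0.2
```

```bash
python3 -c "
from h import *
st()
snap('side','s2',(250,170,370,290),5)"
```

```text
t 2.9 mixer xy -27.7 -2.2 z 111.1 F [0.53 0.55 1.06] open -0.2
[ 0.037 -0.999 -0.   ]
```

View pics/s2.png

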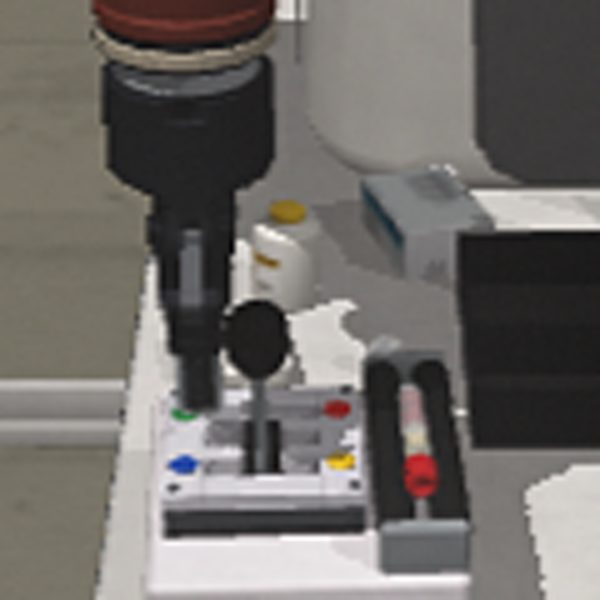

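Request:
apply_moves --rows '[{"fingers": 0,"x": 0,"y": 0,"z": 0.015,"twist": 0},{"fingers": 0,"x": -0.03,"y": 0,"z": 0.01,"twist": 0},{"fingers": 0,"x": -0.045,"y": 0,"z": 0,"twist": 0},{"fingers": 0,"x": 0,"y": 0,"z": 0,"twist": 0}]'

```text
clock: 3.45
tool_pos: [464.3, -242.6, 190.6]
orientation: [0.709, 0.011, -0.705, 0.015]
ft_force: [0.7, 0.2, 0.1]
opening: 0.2
```

```bash
cat >> h.py <<'E'
def lev(a,b,r=130):
    v=r*np.array([np.sin(b),np.sin(a)*np.cos(b),np.cos(a)*np.cos(b)]);c,s=np.cos(YAW),np.sin(YAW)
    return np.array([C[0]+c*v[0]-s*v[1],C[1]+s*v[0]+c*v[1],15+v[2]])
def blob(n,box,th=45):
    x0,y0,x1,y1=box;im=env.get_image(n)[y0:y1,x0:x1];g=im.max(2)<th
    k,l,s,ce=cv2.connectedComponentsWithStats(g.astype(np.uint8)); i=1+s[1:,4].argmax(); return s[i]+np.array([x0,y0,0,0,0]),ce[i]+[x0,y0]
E
python3 -c "
from h import *
st()
snap('side','s3',(250,170,370,290),5)
snap('top','t3',(265,205,365,290),6)
print(blob('side',(292,226,312,248)))
for a in (-.1,0,.1):
  for b in (-.05,0,.05): print(a,b,proj('side',lev(a,b)),proj('top',lev(a,b)))"
```

```text
t 3.45 mixer xy -51.8 -4.1 z 190.6 F [0.73 0.18 0.07] open 0.2
[ 0.036 -0.999  0.005]
(array([296, 230,  12,  16, 145]), array([301.14482759, 237.2137931 ]))
-0.1 -0.05 [[298.15484236 240.47601113]] [[319.80230656 251.89796802]]
-0.1 0 [[300.96850931 240.36206931]] [[319.65658313 249.41842405]]
-0.1 0.05 [[303.78393726 240.36140367]] [[319.49796176 246.96478369]]
0 -0.05 [[298.14718831 237.40424607]] [[314.80671599 252.15139136]]
0 0 [[300.93182019 237.28796237]] [[314.65850527 249.67074041]]
0 0.05 [[303.71829931 237.29196279]] [[314.51104793 247.21531863]]
0.1 -0.05 [[298.15262069 234.87197734]] [[309.81269422 252.48582777]]
0.1 0 [[300.90711129 234.7540851 ]] [[309.66213645 250.00644077]]
0.1 0.05 [[303.66350164 234.76184082]] [[309.52597854 247.55135287]]
```

View pics/s3.png

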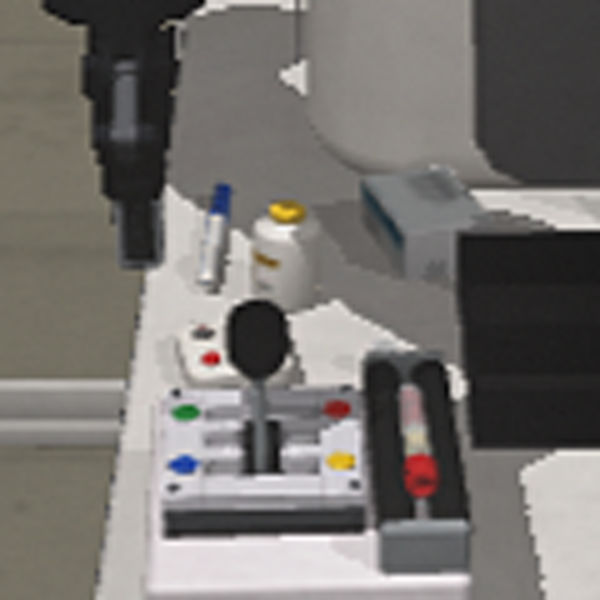

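View pics/t3.png

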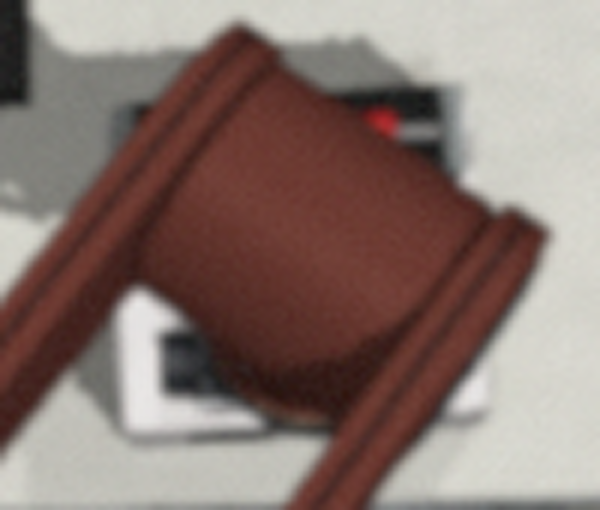

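The side view puts the knob at (301.1, 237.2), so shift≈0 and select≈0: it's in the channel. Going to its left (+y) side.

Request:
apply_moves --rows '[{"fingers": 0,"x": 0,"y": -0.05,"z": 0,"twist": 0},{"fingers": 0,"x": 0,"y": 0,"z": -0.05,"twist": 0},{"fingers": 0,"x": 0,"y": 0,"z": 0,"twist": 0},{"fingers": 0,"x": 0.04,"y": 0,"z": 0,"twist": 0},{"fingers": 0,"x": 0.037,"y": 0,"z": 0,"twist": 0},{"fingers": 0,"x": 0,"y": 0,"z": 0,"twist": 0},{"fingers": 0,"x": 0,"y": 0,"z": 0,"twist": 0}]'

```text
clock: 4.47
tool_pos: [511.2, -189.5, 110.1]
orientation: [0.707, 0.013, -0.707, 0.013]
ft_force: [-0.2, -0.7, 0.7]
opening: -0.1
```

```bash
python3 -c "
from h import *
st()
snap('side','s4',(250,170,370,290),5)"
```

```text
t 4.47 mixer xy -2.9 47.2 z 110.1 F [-0.21 -0.67  0.71] open -0.1
[ 0.037 -0.999  0.   ]
```

View pics/s4.png

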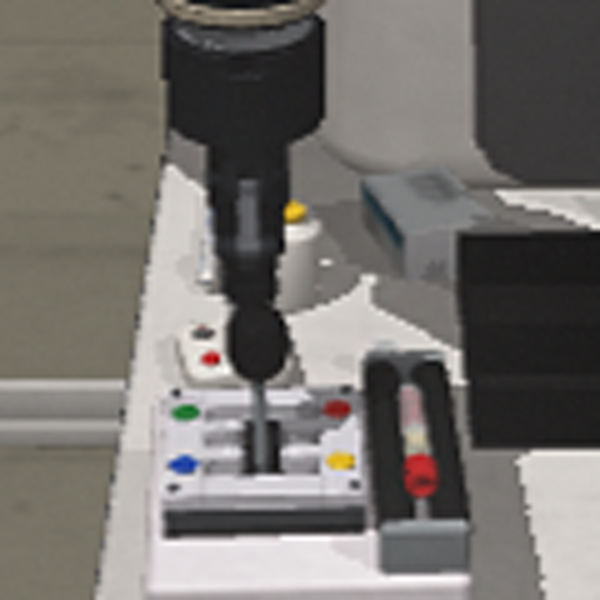

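Request:
apply_moves --rows '[{"fingers": 0,"x": 0,"y": 0.01,"z": -0.003,"twist": 0},{"fingers": 0,"x": 0,"y": 0.008,"z": 0,"twist": 0},{"fingers": 0,"x": 0,"y": 0.007,"z": 0,"twist": 0},{"fingers": 0,"x": 0,"y": 0.006,"z": 0,"twist": 0},{"fingers": 0,"x": 0,"y": 0.006,"z": 0,"twist": 0},{"fingers": 0,"x": 0,"y": 0.006,"z": 0,"twist": 0},{"fingers": 0,"x": 0,"y": 0,"z": 0,"twist": 0}]'

```text
clock: 5.4
tool_pos: [515.3, -232.1, 108.7]
orientation: [-0.707, -0.013, 0.707, -0.013]
ft_force: [0.9, -0.2, 0.1]
opening: 0.0
```

```bash
python3 -c "
from h import *
st()
snap('side','s5',(250,170,370,290),5)
for a in (-.2,-.3,-.33): print(a,proj('side',lev(a,0)), proj('side',lev(a,0,146)))"
```

```text
t 5.4 mixer xy -0.5 4.5 z 108.7 F [ 0.9  -0.16  0.14] open 0.0
[ 0.036 -0.999 -0.001]
-0.2 [[301.0171474  243.95581949]] [[300.88541267 238.74921406]]
-0.3 [[301.07752085 248.03943238]] [[300.95246246 243.33584299]]
-0.33 [[301.09786523 249.35442693]] [[300.97516739 244.81700001]]
```

View pics/s5.png

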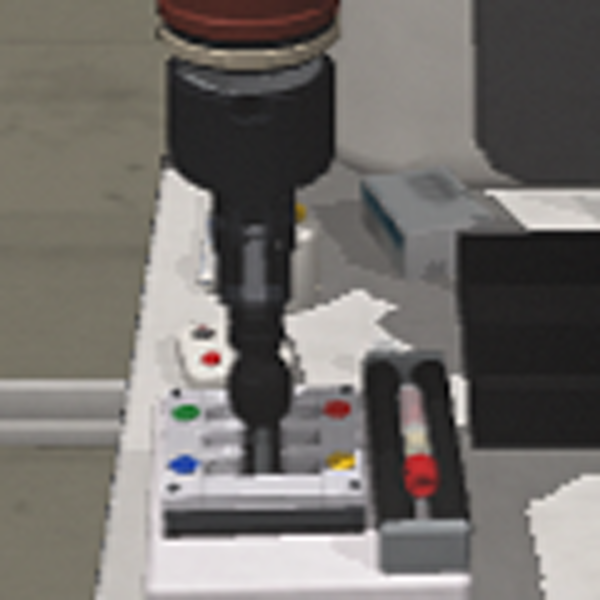

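Request:
apply_moves --rows '[{"fingers": 0,"x": 0,"y": 0.004,"z": 0,"twist": 0},{"fingers": 0,"x": 0,"y": 0.003,"z": 0,"twist": 0},{"fingers": 0,"x": 0,"y": 0.002,"z": 0,"twist": 0},{"fingers": 0,"x": 0,"y": 0,"z": 0,"twist": 0}]'

```text
clock: 5.95
tool_pos: [516.1, -241.1, 109.3]
orientation: [0.707, 0.013, -0.707, 0.013]
ft_force: [0.2, 0.5, 0.5]
opening: 0.1
```

Request:
apply_moves --rows '[{"fingers": 0,"x": 0,"y": -0.015,"z": 0,"twist": 0},{"fingers": 0,"x": 0,"y": -0.025,"z": 0,"twist": 0},{"fingers": 0,"x": -0.04,"y": 0,"z": 0,"twist": 0},{"fingers": 0,"x": -0.04,"y": 0,"z": 0,"twist": 0},{"fingers": 0,"x": 0,"y": 0,"z": 0,"twist": 0}]'

```text
clock: 6.58
tool_pos: [516.9, -201.2, 193.6]
orientation: [0.709, 0.012, -0.705, 0.015]
ft_force: [-0.3, -0.8, -0.8]
opening: 0.0
```

```bash
python3 -c "
from h import *
st()
snap('side','s6',(250,170,370,290),5)
print(blob('side',(292,234,312,258)))"
```

```text
t 6.58 mixer xy 2.3 35.3 z 193.6 F [-0.31 -0.8  -0.84] open 0.0
[ 0.038 -0.999  0.004]
(array([296, 242,  12,  16, 146]), array([301.79452055, 249.30136986]))
```

View pics/s6.png

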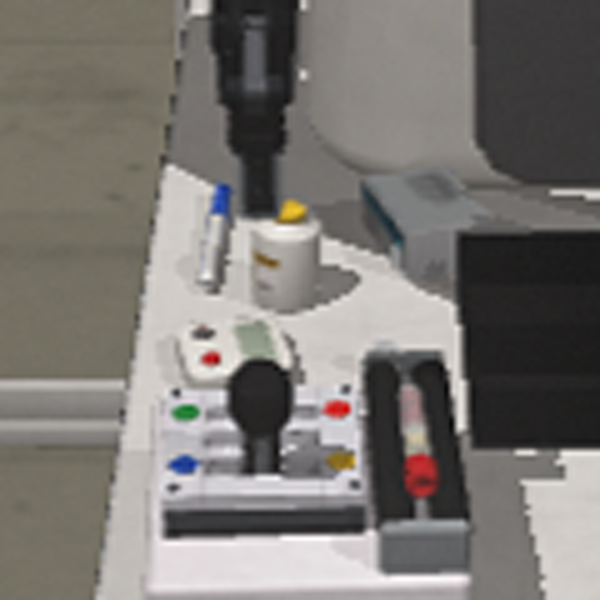

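The knob sits at side (301.8, 249.3), so select≈-0.33 and shift≈0.01, which puts it in the right column. Now going behind the knob (+x side).

Request:
apply_moves --rows '[{"fingers": 0,"x": 0,"y": 0,"z": -0.04,"twist": 0},{"fingers": 0,"x": 0,"y": 0.038,"z": 0,"twist": 0},{"fingers": 0,"x": 0,"y": 0.038,"z": 0,"twist": 0},{"fingers": 0,"x": 0,"y": 0,"z": 0,"twist": 0},{"fingers": 0,"x": 0.04,"y": 0,"z": 0,"twist": 0},{"fingers": 0,"x": 0.036,"y": 0,"z": 0,"twist": 0},{"fingers": 0,"x": 0,"y": 0,"z": 0,"twist": 0},{"fingers": 0,"x": 0,"y": 0,"z": 0,"twist": 0}]'

```text
clock: 7.68
tool_pos: [557.6, -275.0, 114.0]
orientation: [0.707, 0.013, -0.707, 0.013]
ft_force: [0.1, -0.3, 1.1]
opening: 0.0
```

```bash
python3 -c "
from h import *
st()
snap('side','s7',(250,170,370,290),5)"
```

```text
t 7.67 mixer xy 40.2 -40.0 z 114.0 F [ 0.06 -0.31  1.08] open 0.0
[ 0.037 -0.999  0.   ]
```

View pics/s7.png

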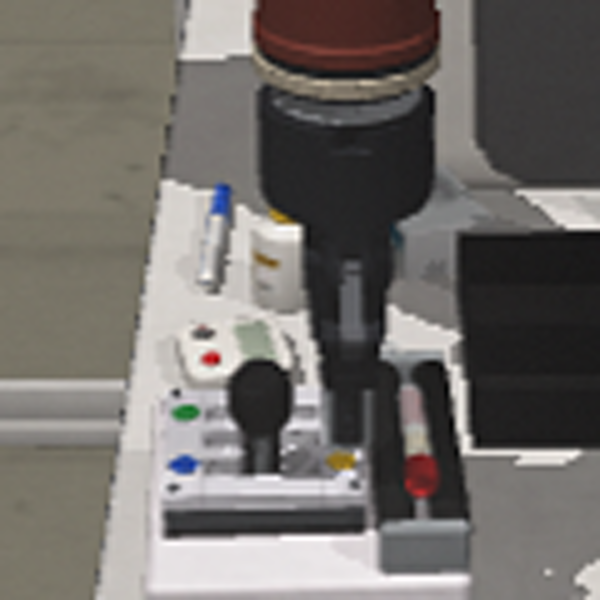

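Request:
apply_moves --rows '[{"fingers": 0,"x": 0,"y": 0,"z": 0.01,"twist": 0},{"fingers": 0,"x": 0,"y": 0,"z": 0.008,"twist": 0},{"fingers": 0,"x": 0,"y": 0,"z": 0.007,"twist": 0},{"fingers": 0,"x": 0,"y": 0,"z": 0.006,"twist": 0},{"fingers": 0,"x": 0,"y": 0,"z": 0.006,"twist": 0},{"fingers": 0,"x": 0,"y": 0,"z": 0.005,"twist": 0},{"fingers": 0,"x": 0,"y": 0,"z": 0.004,"twist": 0},{"fingers": 0,"x": 0,"y": 0,"z": 0,"twist": 0}]'

```text
clock: 8.72
tool_pos: [510.8, -277.0, 112.9]
orientation: [-0.707, -0.013, 0.707, -0.013]
ft_force: [1.1, 0.3, 0.3]
opening: -0.3
```

```bash
python3 -c "
from h import *
st()
snap('side','s8',(250,170,370,290),5)
print(blob('side',(274,234,295,262)))
for b in (-.2,-.25,-.31): print(b,proj('side',lev(-.33,b)))"
```

```text
t 8.72 mixer xy -6.6 -40.2 z 112.9 F [1.06 0.32 0.29] open -0.3
[ 0.037 -0.999 -0.001]
(array([280, 244,  14,  14, 141]), array([286.55319149, 250.70212766]))
-0.2 [[289.70283806 250.31854557]]
-0.25 [[286.92681355 250.7815608 ]]
-0.31 [[283.65839494 251.45033086]]
```

View pics/s8.png

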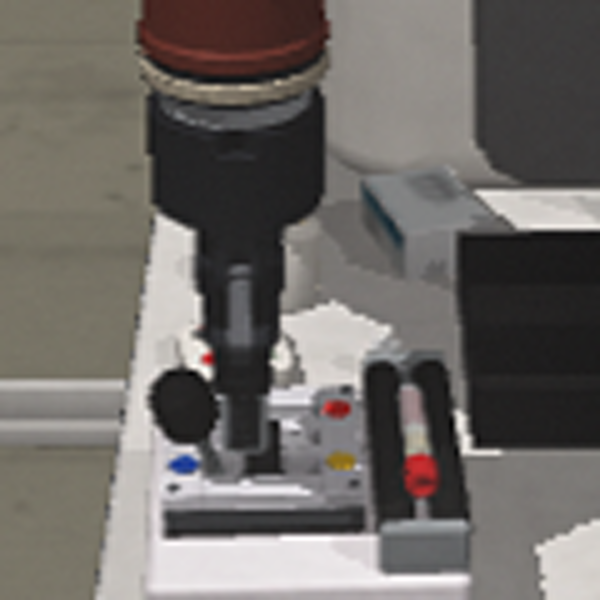

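Request:
apply_moves --rows '[{"fingers": 0,"x": 0,"y": 0,"z": 0.003,"twist": 0},{"fingers": 0,"x": 0,"y": 0,"z": 0.002,"twist": 0},{"fingers": 0,"x": 0,"y": 0,"z": 0,"twist": 0}]'

```text
clock: 9.2
tool_pos: [506.2, -277.2, 113.2]
orientation: [-0.707, -0.013, 0.707, -0.013]
ft_force: [2.1, 0.5, -1.4]
opening: 0.1
```

Request:
apply_moves --rows '[{"fingers": 0,"x": 0,"y": 0,"z": 0.002,"twist": 0},{"fingers": 0,"x": 0,"y": 0,"z": 0,"twist": 0}]'

```text
clock: 9.45
tool_pos: [505.2, -277.3, 113.3]
orientation: [0.708, 0.013, -0.706, 0.013]
ft_force: [6.9, 0.3, -4.1]
opening: 0.3
```

```bash
python3 -c "
from h import *
st()
print(blob('side',(270,234,295,262)))"
```

```text
t 9.45 mixer xy -12.3 -40.2 z 113.3 F [ 6.87  0.31 -4.09] open 0.3
[ 0.037 -0.999  0.   ]
(array([278, 238,  17,  21, 193]), array([286.27979275, 249.91709845]))
```

Force has risen to 6.9 N, so the lever is at the end stop. One more millimetre, then let go and check.

Request:
apply_moves --rows '[{"fingers": 0,"x": 0,"y": 0,"z": 0.001,"twist": 0},{"fingers": 0,"x": 0,"y": 0,"z": 0,"twist": 0}]'

```text
clock: 9.75
tool_pos: [504.8, -277.2, 113.3]
orientation: [0.708, 0.013, -0.706, 0.013]
ft_force: [8.9, 1.0, -5.6]
opening: 0.1
```

Request:
apply_moves --rows '[{"fingers": 0,"x": 0,"y": 0,"z": -0.015,"twist": 0},{"fingers": 0,"x": 0,"y": 0,"z": -0.025,"twist": 0},{"fingers": 0,"x": -0.04,"y": 0,"z": 0,"twist": 0},{"fingers": 0,"x": -0.05,"y": 0,"z": 0,"twist": 0},{"fingers": 0,"x": -0.05,"y": -0.02,"z": 0,"twist": 0},{"fingers": 0,"x": 0,"y": 0,"z": 0,"twist": 0}]'

```text
clock: 10.5
tool_pos: [545.3, -256.6, 259.5]
orientation: [0.71, 0.012, -0.704, 0.015]
ft_force: [0.1, -1.4, -0.6]
opening: 0.3
```

```bash
python3 -c "
from h import *
st()
snap('side','s9',(250,170,370,290),5)
print(blob('side',(274,240,295,262)))
for b in (-.28,-.31,-.34): print(b,proj('side',lev(-.33,b)))"
```

```text
t 10.5 mixer xy 28.7 -21.1 z 259.5 F [ 0.11 -1.38 -0.57] open 0.3
[ 0.038 -0.999  0.006]
(array([278, 244,  13,  15, 143]), array([284.08391608, 251.31468531]))
-0.28 [[285.28320689 251.10070407]]
-0.31 [[283.65839494 251.45033086]]
-0.34 [[282.05421097 251.82996966]]
```

View pics/s9.png

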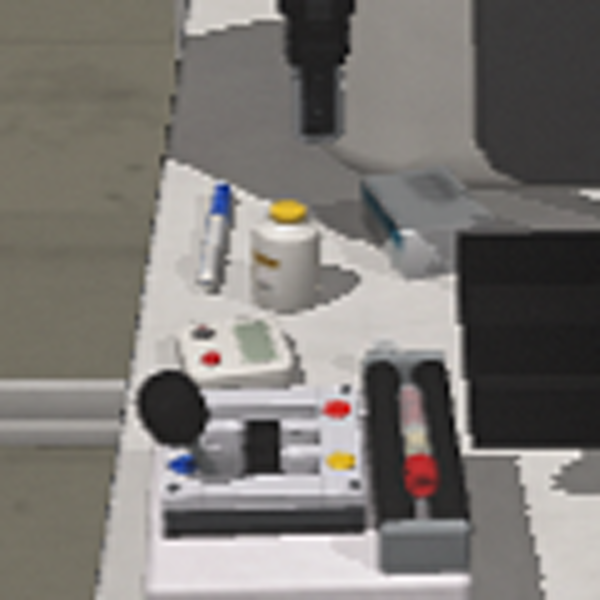

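```bash
python3 -c "
from station import env
print(env.sign_off())"
```

```text
the job is handed in; nothing more can be done
None
```

The mixer is in the blue gear: the lever is fully home in the front-right slot, and I handed the job in at about 10.5 s of the 54 s allowed. I pushed the knob only with the shut fingertips, first back to the cross channel, then right into the blue column, then forward to the stop.

- **Lever position:** after I let go, the side camera put the knob at (284.1, 251.3), which gives select ≈ -0.33 and shift ≈ -0.30. Fully home should be about -0.31, and the 0.01 rad difference is within the image accuracy.
- **End stop:** the push force rose from about 2 N to 9 N as the lever reached the stop, so it is home. The forces I read stayed at about 10 N or less, well under the limits.
- **Everything else:** the side picture showed the tube still on the rollers and the things around the mixer not visibly moved. The arm was clear at z ≈ 260 mm. It hid the mixer from the top camera, so the checks during the shift and the final one used the side view only.

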